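# Swing the measuring arm against the long specimen

## Robot

A 6-joint arm with a two-finger parallel gripper is mounted at the origin on a cart in front of the work surface, level with it; the furniture and walls round the work are solid. World frame = base frame: x ahead of the robot, y to its left, z up, the work surface at z = 0. Lengths are in m, angles in rad, forces in N, time in s.
With the tool pointing down it reaches from about 0.375 to 0.75 m from the base axis. Payload 9 kg.
Tool frame: the origin (TCP) lies between the finger pads; the fingertips stand 19 mm ahead of it and the grasp point (between the pads) is the TCP; z points along the fingers, y is the direction in which the jaws open and shut (so a half turn about z gives the same grasp; the last joint's range is limited). The gripper opens to 85 mm and grips with 20 to 120 N. Pads are 22 mm wide; open, the fingers measure 114 mm over their backs; the gripper's body (76 mm by 85 mm) begins 54 mm behind the grasp point. The pads swing forward as they close: fully open they stand 13 mm farther back than shut.
Start: joints at [-1.378, 0.104, 0.097, 1.564, 0, 1.353], TCP at [0.24, -0.55, 0.25] pointing down, gripper open.
Joint ranges: [-2.99, 2.99], [-0.84, 1.86], [-1.1, 1.16], [-1.84, 2.11], [-1.51, 1.56], [-3.14, 3.14]. Speed limits (rad/s): [2.22, 2.22, 2.57, 3.14, 3.14, 3.14].

## Interface

Orientations are given as a 3x3 rotation matrix whose columns are the frame's x, y, z axes.
In Python, from cell import read_state, viewer, job_done, nets gives the robot as it stands.
- The arm moves only by the tool drive_tool, never from a script. Its argument "rows" is a list that holds one entry, the list of rows, each a list of 5 numbers: the shift along the world's x, y, z in cm, then the turn about the world's z in rad, then the opening, from 0 (shut) to 1 (fully open). A call has 1 to 8 rows; each row shifts and turns the commanded pose from where the row before left it; what a row does not reach is not made up. A row lasts 1/10 s, in which the tool goes at most 50 mm and 8.59 degrees, less where a joint would pass 70% of its speed; a pose out of reach is approached as far as the arm can. A call with a gripper value outside its range is refused whole. The fingers move at their own pace and stop on an object; the grip force is fixed at half the most. Time passes only in rows, so rows that do not move let the fingers close. It gives the time, the measured TCP pose, the force and the opening at its end, in the units of the state.
- read_state(): the state, without advancing time (a new reading comes with each control period).
- viewer.capture(name): name is "side" or "top"; returns a dict with "frame" (400x640x3 uint8, blue, green, red), "mtx" (3x3 intrinsics, pixels), "T" (4x4, takes a point from camera to world coordinates). Camera axes: x right, y down, z forward; pixel columns grow to the right and rows downward; lengths in m; the calibration is good to about 2 mm. A picture is of the moment at which its call begins. There is no depth.
- job_done(): hands the job in, once; it reports no verdict.
Trained networks look in the newest picture that a camera, given by its name, has taken for a name from the list of things; names that differ only in an ending like _2 or _b are one class to them, and where a whole thing is asked for, a point or a joint stands for the part that bears it (a point fixed in the world has none). Each returns a list of dicts, best first, with "conf" (0 to 1); they miss things now and then, are a little off and sometimes report something else, mostly with a low value. They report only what shows in the picture. A call takes as long as a camera call. They do not tell look-alikes from the thing itself.
- nets.spot_in(camera, query): "xy" ([column, row] as shares, 0 to 1, of the picture: columns of its width, rows of its height, amid what is visible of it).
- nets.landmark_of(camera, query): "xy" ([column, row] as shares, 0 to 1, of the picture: columns of its width, rows of its height: a listed point, or the origin of a listed thing).
The state is a dict: "time": time; "joints": joint angles; "joint_velocities": joint speeds; "joint_efforts": joint torques, N m; "position": TCP position; "tcp_rot": TCP orientation; "wrist_force": force on the tool from outside, world axes, zero at the start; "wrist_torque": the same for the moment, N m; "gripper_width": opening from 0.0 (shut) to 1.0 (fully open).
Only numpy, scipy, OpenCV 4.12 (cv2) and the standard library are available. Lean on these libraries where they do the work, as an engineer would, in place of code of your own. Each camera call takes 0.05 s, during which the arm holds its last target.

## Task

On the measuring board, swing the pivoting metal arm round by pushing it near its free end until it lies flat along the side of the longer of the two resin specimen blocks, ready to read off its length. Leave both blocks in their nests and let go of the arm.

Things in the scene. Friction and masses are not known exactly. Their poses are not given: they have to be found in the camera images.
- swing_arm: Bare aluminium graduated bar, 30 mm wide, 16 mm high, flat on the board. Origin: its underside, on the pin's axis; x runs along the bar to the free end at +185 mm (tail at -20 mm), z up. Hole with 2 mm play on the pin: turns easily, cannot come off, stays where left (light sliding friction, 0.2 kg). Starts pointing away from the robot, within 45 degrees of straight ahead.
- measuring_board: Grey fixed board, 290 x 380 mm, top 10 mm above the worktop. Origin: below the arm's pivot pin (dark head 24 mm across, top 35 mm above the worktop); x away from the robot, y left, z up. Two nests (rims 8 mm high) at x -33, y +115 and -115 mm. Otherwise clear within 200 mm of the pin; a 60 mm vial and a loupe stand at its far corners.
- long_specimen_center (a point): Centre (half-way up) of the longer clear resin block, 34 x 70 x 22 mm (x, y, z), in the left or right black nest, whose three-sided rim holds it firmly against the arm's push. Its long side facing away from the robot is open; the arm lies flush there once swung back to the board's +y (left nest) or -y (right).
- short_specimen_center (a point): Centre (half-way up) of the shorter clear resin block, 30 x 44 x 20 mm (x, y, z), in the matching nest on the other side of the pin. To be left alone.
Not all that is in view belongs to the job. What is shaped like the part that bears long_specimen_center but orange or turquoise is not meant.

How it is judged:
By the outcome, as a careful person would: the job done as asked, in the order asked, and still so for the second after the job is handed in, with the robot touching nothing.
It also fails if it takes over 43 s, if anything falls off the work surface, if the arm or the gripper's body presses on something with over 40 N, if the wrist force passes 120 N, or if a joint passes its speed limit or range.

## Working session

There is one attempt and no reset: what is moved stays moved. The work goes in short steps, Python scripts to look and compute and a tool call to move; the robot and the scene stay as the last step left them, time stands still between calls to the robot, and variables do not carry over. Pictures are saved under pics/ and viewed, and the job is handed in when it is done.

Besides the shell and the picture viewer there is one more tool, called after "Emit:" as a command line: name --argument value ..., lists and objects as JSON in quotes. drive_tool: Moves the arm, as the interface text tells. Its arguments: {"type":"object","properties":{"rows":{"type":"array","items":{"type":"array","items":{"type":"array","items":{"type":"number"}}}}},"required":["rows"]}

```bash
mkdir -p pics
cat > h.py <<'E'
import numpy as np, cv2
from cell import read_state, viewer, job_done, nets
def ray(c,uv):
    d=np.linalg.inv(c["mtx"])@[uv[0],uv[1],1]; T=np.array(c["T"]); return T[:3,3],T[:3,:3]@d
def atz(c,uv,z):
    o,d=ray(c,uv); return o+d*(z-o[2])/d[2]
def proj(c,p):
    T=np.linalg.inv(c["T"]); q=T[:3,:3]@np.array(p)+T[:3,3]; q=c["mtx"]@q; return q[:2]/q[2]
E
python3 - <<'E'
from h import *
for n in ["top","side"]:
    c=viewer.capture(n); cv2.imwrite(f"pics/{n}1.png",c["frame"])
    print(n,np.round(c["mtx"],1).tolist(),np.round(c["T"],3).tolist())
    for q,z in [("swing_arm",.01),("measuring_board",0),("long_specimen_center",.021),("short_specimen_center",.02)]:
        for d in nets.landmark_of(n,q)[:4]:
            uv=np.array(d["xy"])*[640,400]; print(q,round(d["conf"],2),uv.round(),atz(c,uv,z).round(3))
print(read_state())
E
```

```text
top [[372.7, 0.0, 323.4], [0.0, 372.7, 202.2], [0.0, 0.0, 1.0]] [[-0.029, -0.995, 0.094, 0.444], [-0.999, 0.031, 0.017, 0.028], [-0.02, -0.093, -0.995, 0.887], [0.0, 0.0, 0.0, 1.0]]
swing_arm 0.93 [374. 211.] [ 0.501 -0.075  0.01 ]
measuring_board 0.9 [372. 213.] [ 0.497 -0.072  0.   ]
long_specimen_center 0.92 [252. 256.] [0.405 0.212 0.021]
long_specimen_center 0.89 [320. 221.] [0.481 0.051 0.021]
long_specimen_center 0.81 [248. 160.] [0.632 0.218 0.021]
long_specimen_center 0.76 [233. 209.] [0.517 0.256 0.021]
short_specimen_center 0.56 [421. 236.] [ 0.44  -0.179  0.02 ]
side [[457.2, 0.0, 324.8], [0.0, 457.2, 198.0], [0.0, 0.0, 1.0]] [[-0.812, -0.292, 0.506, 0.065], [-0.584, 0.392, -0.711, 0.677], [0.009, -0.872, -0.489, 0.496], [0.0, 0.0, 0.0, 1.0]]
swing_arm 0.57 [365. 205.] [ 0.482 -0.055  0.01 ]
measuring_board 0.72 [364. 207.] [ 0.489 -0.062  0.   ]
long_specimen_center 0.9 [338. 225.] [0.476 0.057 0.021]
long_specimen_center 0.89 [217. 239.] [0.625 0.23  0.021]
long_specimen_center 0.86 [324. 288.] [0.388 0.224 0.021]
long_specimen_center 0.74 [248. 272.] [0.513 0.266 0.021
[... 171 characters left out ...]
2.20191170e-05,  1.35310673e+00]), 'joint_velocities': array([-0.00099153, -0.00179341, -0.00034915,  0.00065506, -0.0015956 ,
        0.00040827]), 'joint_efforts': array([-1.98781767e-03, -5.56277597e+01,  5.03382719e+01,  1.81499920e-03,
       -3.10815949e-04, -2.49754606e-06]), 'position': array([ 0.23959917, -0.5501151 ,  0.25030276]), 'tcp_rot': array([[ 9.16816726e-01,  3.99308265e-01, -1.08360768e-05],
       [ 3.99308264e-01, -9.16816725e-01, -5.93321825e-05],
       [-3.36265273e-05,  5.00698023e-05, -9.99999998e-01]]), 'wrist_force': array([-0.79043908,  0.00575657, -0.27932328]), 'wrist_torque': array([ 0.01077547,  0.00697204, -0.02017355]), 'gripper_width': 1.0004248035401404}
```

Run:
```python
import cv2
a=cv2.imread("pics/top1.png"); cv2.imwrite("pics/topc.png",cv2.resize(a[90:310,190:480],None,fx=2.7,fy=2.7,interpolation=2))
a=cv2.imread("pics/side1.png"); cv2.imwrite("pics/sidec.png",cv2.resize(a[100:330,150:450],None,fx=2.6,fy=2.6,interpolation=2))
```

```text
(no output)
```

View pics/topc.png

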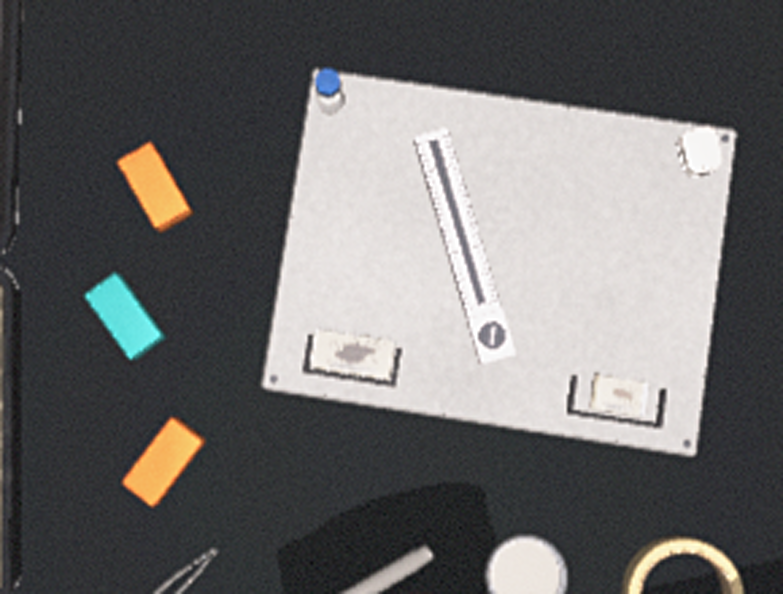

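View pics/sidec.png

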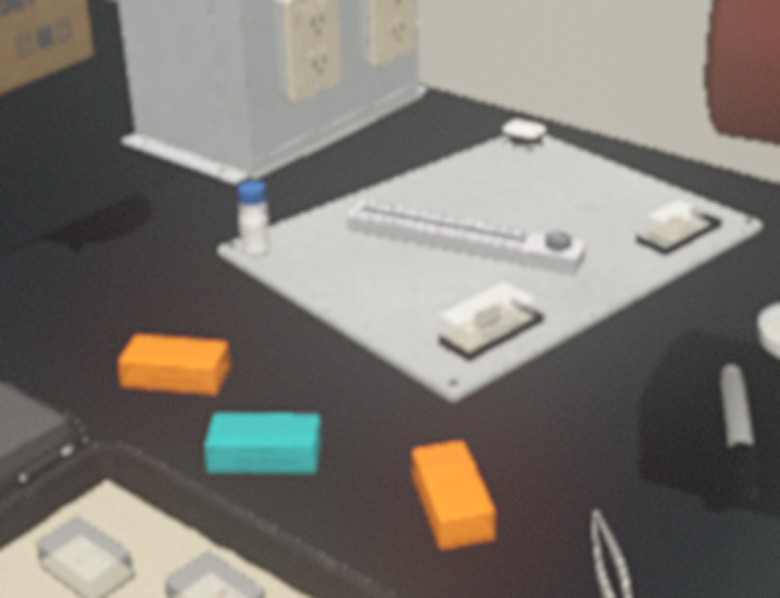

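The clear block at top pixel (320,221) in the left nest fills its nest, while the one at (421,236) in the right nest is shorter. The orange blocks at (248,160) and (252,256) and the turquoise one at (233,209) are decoys. I'll measure the geometry and confirm in one crop.

Run:
```python
from h import *
c=viewer.capture("top"); s=viewer.capture("side")
f=c["frame"]
g=lambda x,y:np.array([x,y])/2.7+[190,90]-.3
co=[atz(c,g(*p),.01)[:2] for p in [(315,69),(735,130),(694,456),(263,388)]]
print("corners",np.round(co,3).tolist())
d=[co[1]-co[0],co[2]-co[3]]; print("yaw deg from edges",[np.degrees(np.arctan2(v[0],-v[1])).round(2) for v in d],[np.degrees(np.arctan2(v[1],v[0])).round(2) for v in [co[0]-co[3],co[1]-co[2]]], "sizes",np.linalg.norm(d[0]),np.linalg.norm(co[0]-co[3]))
P=atz(c,g(491,335),.035); print("pin top",P.round(4))
gs=lambda x,y:np.array([x,y])/2.6+[150,100]-.3
print("pin side",atz(s,gs(558,240),.035).round(4))
e=[atz(c,g(*p),.026) for p in [(414,138),(446,128),(515,352),(482,363)]]
far=(e[0]+e[1])/2; near=(e[2]+e[3])/2; v=far-near
print("arm far",far.round(4),"near",near.round(4),"ang",np.degrees(np.arctan2(v[1],v[0])),np.linalg.norm(v))
for p in [(352,355),(620,394)]: print(atz(c,g(*p),.03).round(4))
k=f[195:265,295:455]; cv2.imwrite("pics/conf.png",cv2.resize(k,None,fx=5,fy=5,interpolation=2))
```

```text
corners [[0.739, 0.078], [0.67, -0.292], [0.387, -0.239], [0.456, 0.13]]
yaw deg from edges [np.float64(-10.51), np.float64(-10.58)] [np.float64(-10.47), np.float64(-10.59)] sizes 0.37627129201230153 0.28834525640653136
pin top [ 0.4942 -0.0667  0.035 ]
pin side [ 0.4902 -0.063   0.035 ]
arm far [ 0.6728 -0.0219  0.026 ] near [ 0.4754 -0.0733  0.026 ] ang 14.594481069 0.20399869153962635
[0.4811 0.0516 0.03  ]
[ 0.4414 -0.1738  0.03  ]
```

View pics/conf.png

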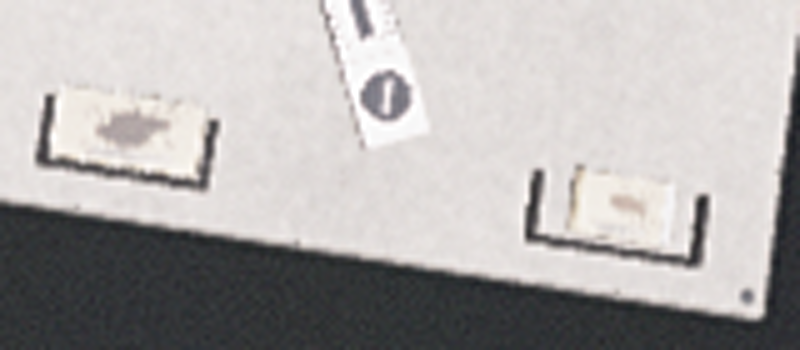

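Run:
```python
from h import *
s=viewer.capture("side")
gs=lambda x,y:np.array([x,y])/2.6+[150,100]-.3
for p in [(245,180),(125,140),(425,90)]: print(atz(s,gs(*p),.0).round(3))
```

```text
[ 0.826 -0.043  0.   ]
[ 0.991 -0.037  0.   ]
[ 0.83  -0.334 -0.   ]
```

View pics/top1.png

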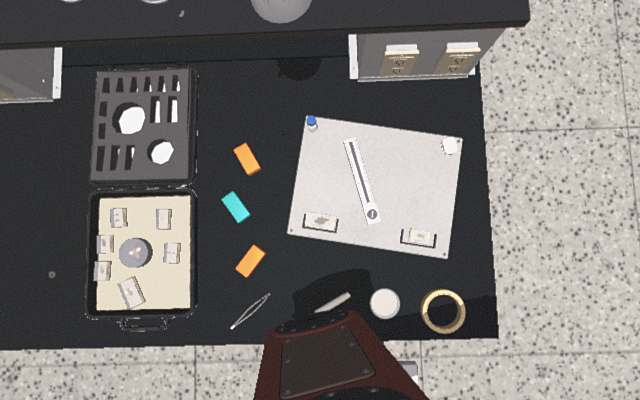

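View pics/side1.png

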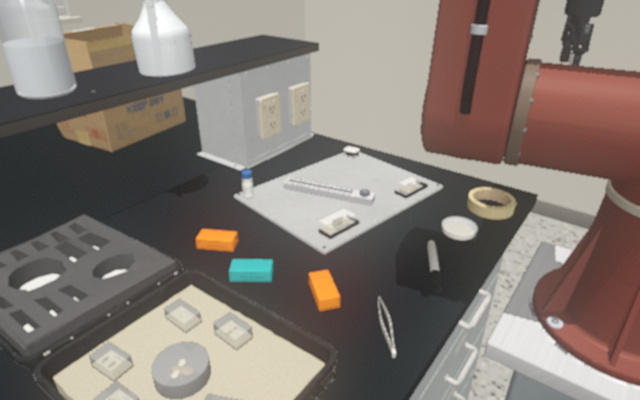

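Emit:
drive_tool --rows '[[[2.1,2.4,-0.5,0.071,0],[2.1,2.4,-0.5,0.071,0],[2.1,2.4,-0.5,0.071,0],[2.1,2.4,-0.5,0.071,0],[2.1,2.4,-0.5,0.071,0],[2.1,2.4,-0.5,0.071,0],[2.1,2.4,-0.5,0.071,0],[2.1,2.4,-0.5,0.071,0]]]'

```text
time: 1.45
position: [0.4083, -0.3571, 0.2103]
tcp_rot: [[0.556, 0.831, 0.0], [0.831, -0.556, -0.0], [-0.0, 0.0, -1.0]]
wrist_force: [0.3, -0.9, 0.4]
gripper_width: 0.0
```

Emit:
drive_tool --rows '[[[2.1,2.4,-0.5,0.071,0],[2.1,2.4,-0.5,0.071,0],[2.1,2.4,-0.5,0.071,0],[2.1,2.4,-0.5,0.071,0],[2.1,2.4,-0.5,0.071,0],[2.1,2.4,-0.5,0.071,0],[2.1,2.4,-0.5,0.071,0],[2.1,2.4,-0.5,0.071,0]]]'

```text
time: 2.25
position: [0.5764, -0.165, 0.1702]
tcp_rot: [[0.021, 1.0, 0.0], [1.0, -0.021, -0.0], [-0.0, 0.0, -1.0]]
wrist_force: [0.1, -0.1, 0.7]
gripper_width: 0.001
```

Emit:
drive_tool --rows '[[[2.1,2.4,-0.5,0.071,0],[2.1,2.4,-0.5,0.071,0],[2.1,2.4,-0.5,0.071,0],[2.1,2.4,-0.5,0.071,0],[0,0,0,0,0],[0,0,0,0,0]]]'

```text
time: 2.85
position: [0.6596, -0.0696, 0.1499]
tcp_rot: [[-0.258, 0.966, -0.001], [0.966, 0.258, 0.0], [0.0, -0.001, -1.0]]
wrist_force: [-0.6, 0.1, -0.1]
gripper_width: -0.002
```

Emit:
drive_tool --rows '[[[0.1,-0.6,-2,0,0],[0,0,-2,0,0],[0,0,-2,0,0],[0,0,-2,0,0],[0,0,0,0,0]]]'

```text
time: 3.35
position: [0.6583, -0.0766, 0.0675]
tcp_rot: [[-0.255, 0.967, -0.004], [0.967, 0.255, 0.001], [0.002, -0.004, -1.0]]
wrist_force: [0.0, 0.6, -0.3]
gripper_width: -0.001
```

Run:
```python
from h import *
for n in ["top","side"]:
    c=viewer.capture(n); f=c["frame"].copy()
    p=read_state()["position"]; 
    uv=proj(c,p-[0,0,.019]); print(n,uv.round(),p.round(4))
    cv2.circle(f,tuple(int(x) for x in uv),2,(0,0,255),-1)
    x,y=(260,90) if n=="top" else (220,120)
    cv2.imwrite(f"pics/{n}2.png",cv2.resize(f[y:y+170,x:x+210],None,fx=3.5,fy=3.5,interpolation=2))
```

```text
top [374. 141.] [ 0.6593 -0.0767  0.0695]
side [305. 162.] [ 0.6602 -0.0769  0.071 ]
```

View pics/top2.png

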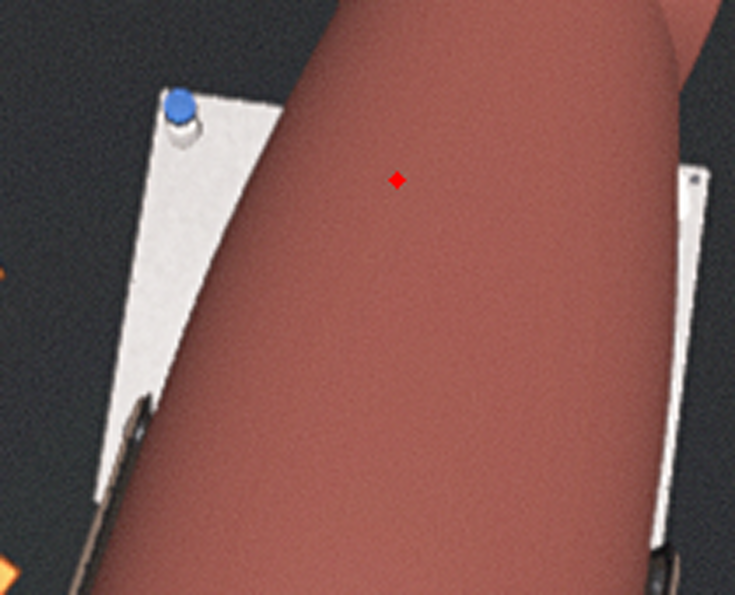

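View pics/side2.png

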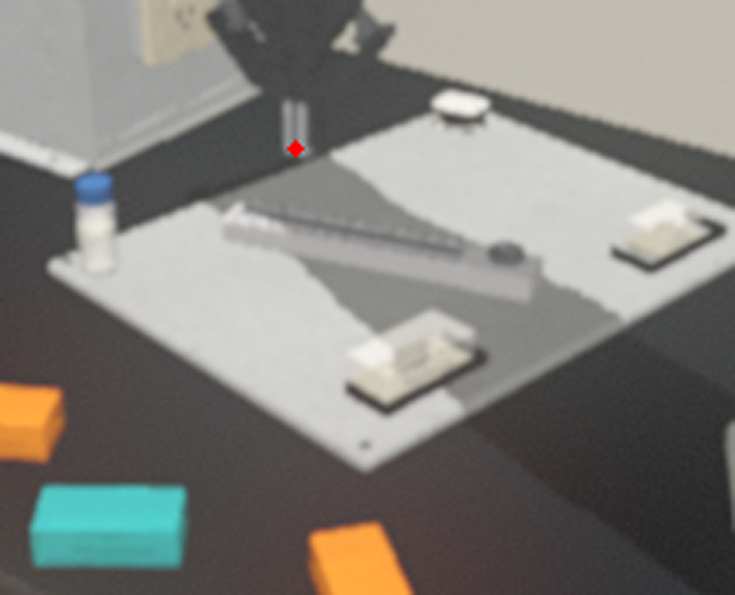

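Emit:
drive_tool --rows '[[[0,0,-1.2,0,0],[0,0,-1.2,0,0],[0,0,-1.1,0,0],[0,0,0,0,0],[0,0,0,0,0]]]'

```text
time: 3.95
position: [0.6602, -0.0759, 0.0348]
tcp_rot: [[-0.257, 0.966, -0.001], [0.966, 0.257, 0.0], [0.001, -0.001, -1.0]]
wrist_force: [0.1, -1.0, 0.9]
gripper_width: 0.0
```

```bash
cat > plan.py <<'E'
from h import *
P=np.array([.4935,-.066]); 
def tool(th,r=.160,off=.026):
    t=np.radians(th); return P+r*np.array([np.cos(t),np.sin(t)])-off*np.array([-np.sin(t),np.cos(t)])
E
python3 - <<'E'
from plan import *
s=read_state(); p=s["position"]; print(p, np.degrees(np.arctan2(s["tcp_rot"][1,1],s["tcp_rot"][0,1])),s["wrist_force"])
print("to contact cm",(100*(tool(14.6)-p[:2])).round(2))
ths=14.6+np.arange(0,9)*8.0; w=np.array([tool(t) for t in ths]+[tool(79.5)]); print((100*np.diff(w,axis=0)).round(2).tolist(),w[-1], np.radians(8))
E
```

```text
[ 0.66023492 -0.07594008  0.03479424] 14.900312128440609 [ 0.06540343 -1.02343738  0.91012085]
to contact cm [-0.53  2.51]
[[-0.37, 2.23], [-0.68, 2.16], [-0.97, 2.04], [-1.24, 1.89], [-1.49, 1.7], [-1.72, 1.47], [-1.9, 1.22], [-2.06, 0.94], [-0.24, 0.09]] [0.54822231 0.08658266] 0.13962634015954636
```

Emit:
drive_tool --rows '[[[-0.13,0.63,0,0,0],[-0.13,0.63,0,0,0],[-0.13,0.63,0,0,0],[-0.14,0.62,0,0,0],[-0.12,0.74,0,0.047,0],[-0.12,0.74,0,0.047,0],[-0.13,0.75,0,0.046,0]]]'

```text
time: 4.65
position: [0.6517, -0.0281, 0.0356]
tcp_rot: [[-0.391, 0.92, 0.001], [0.92, 0.391, -0.0], [-0.001, 0.0, -1.0]]
wrist_force: [-0.1, -0.2, 0.3]
gripper_width: -0.004
```

Emit:
drive_tool --rows '[[[-0.22,0.72,0,0.047,0],[-0.23,0.72,0,0.047,0],[-0.23,0.72,0,0.046,0],[-0.32,0.68,0,0.047,0],[-0.32,0.68,0,0.047,0],[-0.33,0.68,0,0.046,0]]]'

```text
time: 5.25
position: [0.6351, 0.0139, 0.0356]
tcp_rot: [[-0.63, 0.776, 0.001], [0.776, 0.63, -0.0], [-0.001, 0.0, -1.0]]
wrist_force: [0.1, -0.8, -0.1]
gripper_width: 0.0
```

Run:
```python
from plan import *
s=read_state(); p=s["position"]; print(p, np.degrees(np.arctan2(s["tcp_rot"][1,1],s["tcp_rot"][0,1])),s["wrist_force"],tool(38.6))
for n in ["side"]:
    c=viewer.capture(n); f=c["frame"].copy()
    cv2.imwrite(f"pics/{n}3.png",cv2.resize(f[120:290,220:430],None,fx=3.5,fy=3.5,interpolation=2))
```

```text
[0.6350873  0.01392745 0.03563184] 39.085297938216875 [ 0.06411869 -0.83221468 -0.1035282 ] [0.63476415 0.0135012 ]
```

View pics/side3.png

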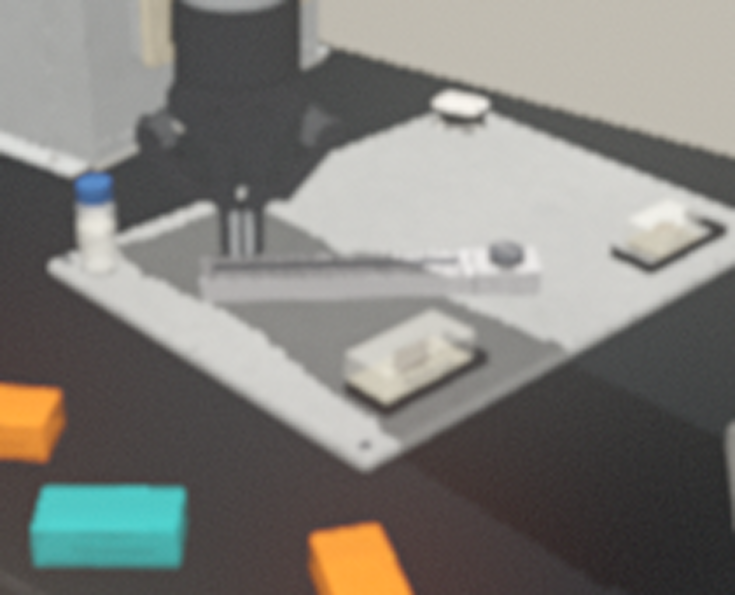

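The picture shows the arm (its free end at crop pixel 205,280) swinging ahead of the fingers, and both blocks are unmoved. I'll continue.

Emit:
drive_tool --rows '[[[-0.41,0.63,0,0.047,0],[-0.41,0.63,0,0.047,0],[-0.42,0.63,0,0.046,0],[-0.5,0.57,0,0.047,0],[-0.5,0.57,0,0.047,0],[-0.49,0.56,0,0.046,0]]]'

```text
time: 5.9
position: [0.6078, 0.0495, 0.0356]
tcp_rot: [[-0.82, 0.573, 0.001], [0.573, 0.82, -0.0], [-0.001, 0.0, -1.0]]
wrist_force: [0.8, -1.2, -0.5]
gripper_width: 0.003
```

Emit:
drive_tool --rows '[[[-0.57,0.49,0,0.047,0],[-0.57,0.49,0,0.047,0],[-0.58,0.49,0,0.046,0],[-0.63,0.41,0,0.047,0],[-0.63,0.41,0,0.047,0],[-0.64,0.4,0,0.046,0]]]'

```text
time: 6.5
position: [0.5715, 0.0764, 0.0356]
tcp_rot: [[-0.946, 0.324, 0.001], [0.324, 0.946, -0.0], [-0.001, 0.0, -1.0]]
wrist_force: [0.6, -0.7, -0.0]
gripper_width: 0.002
```

Run:
```python
from plan import *
s=read_state(); p=s["position"]; print(p, np.degrees(np.arctan2(s["tcp_rot"][1,1],s["tcp_rot"][0,1])),s["wrist_force"],tool(70.6),tool(79.5),tool(76),tool(82))
for n in ["side","top"]:
    c=viewer.capture(n); f=c["frame"].copy()
    cv2.imwrite(f"pics/{n}4.png",cv2.resize(f[120:290,220:430],None,fx=3.5,fy=3.5,interpolation=2))
```

```text
[0.57153195 0.07639146 0.03556611] 71.11200494701185 [ 0.63437953 -0.67318654 -0.0373228 ] [0.57116957 0.07627944] [0.54822231 0.08658266] [0.55743519 0.08295735] [0.54151467 0.08882439]
```

View pics/side4.png

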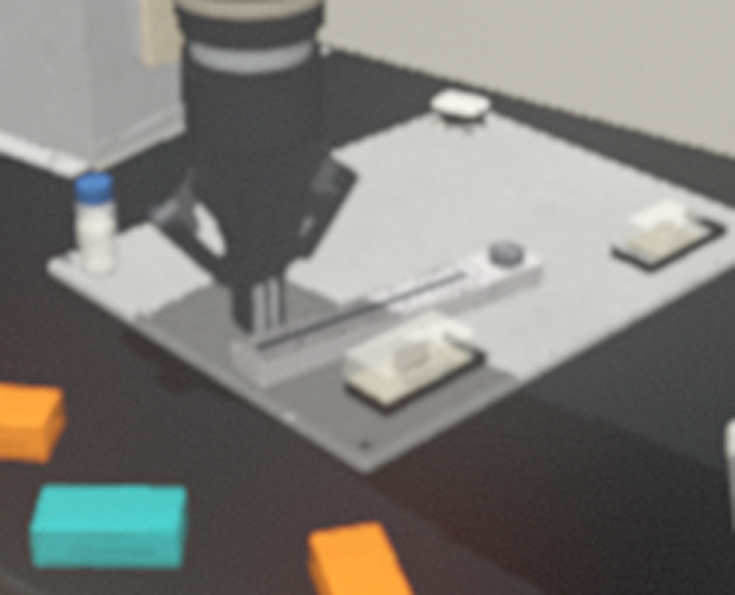

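Emit:
drive_tool --rows '[[[-0.47,0.22,0,0.03,0],[-0.47,0.22,0,0.03,0],[-0.47,0.22,0,0.03,0],[0,0,0,0,0]]]'

```text
time: 7.0
position: [0.5569, 0.083, 0.0353]
tcp_rot: [[-0.971, 0.237, -0.0], [0.237, 0.971, 0.0], [0.0, 0.0, -1.0]]
wrist_force: [0.8, 0.9, 0.2]
gripper_width: -0.006
```

Emit:
drive_tool --rows '[[[-0.2,0.08,0,0.015,0],[-0.2,0.08,0,0.015,0],[-0.2,0.07,0,0.015,0],[0,0,0,0,0]]]'

```text
time: 7.4
position: [0.5513, 0.0851, 0.0353]
tcp_rot: [[-0.981, 0.194, -0.0], [0.194, 0.981, 0.0], [0.0, 0.0, -1.0]]
wrist_force: [-1.0, 0.4, 0.5]
gripper_width: -0.001
```

Run:
```python
from plan import *
s=read_state(); p=s["position"]; print(p, np.degrees(np.arctan2(s["tcp_rot"][1,1],s["tcp_rot"][0,1])),s["wrist_force"])
for n in ["side"]:
    c=viewer.capture(n); f=c["frame"].copy()
    cv2.imwrite(f"pics/{n}5.png",cv2.resize(f[170:260,270:400],None,fx=6,fy=6,interpolation=2))
```

```text
[0.55125864 0.08506461 0.0352737 ] 78.82209865704326 [-1.04877     0.39230997  0.51877913]
```

View pics/side5.png

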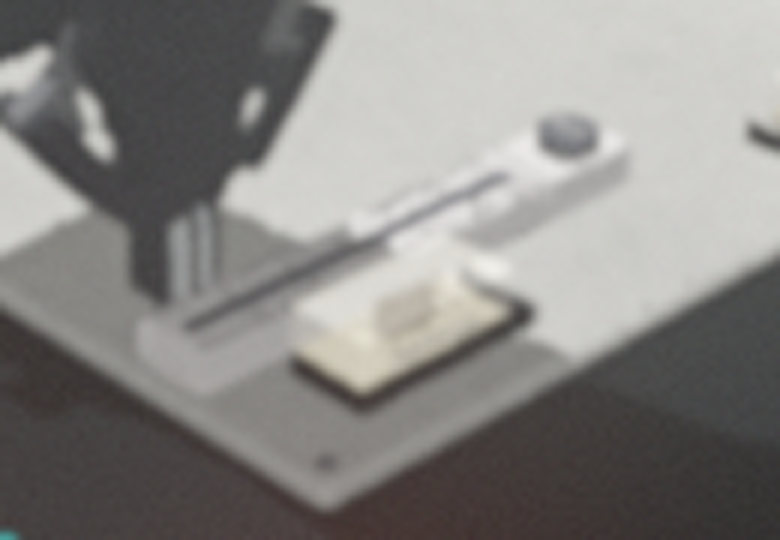

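Emit:
drive_tool --rows '[[[-0.1,0.02,0,0.006,0],[-0.1,0.02,0,0.006,0],[0,0,0,0,0]]]'

```text
time: 7.75
position: [0.5494, 0.0854, 0.0353]
tcp_rot: [[-0.983, 0.182, -0.0], [0.182, 0.983, 0.0], [0.0, 0.0, -1.0]]
wrist_force: [0.8, -0.2, 0.3]
gripper_width: -0.003
```

Emit:
drive_tool --rows '[[[-0.1,0.02,0,0,0],[0,0,0,0,0]]]'

```text
time: 7.95
position: [0.5484, 0.0856, 0.0353]
tcp_rot: [[-0.983, 0.183, 0.0], [0.183, 0.983, 0.0], [0.0, 0.0, -1.0]]
wrist_force: [0.3, -0.8, -0.1]
gripper_width: -0.001
```

Emit:
drive_tool --rows '[[[-0.1,0.02,0,0,0],[0,0,0,0,0]]]'

```text
time: 8.15
position: [0.5475, 0.0858, 0.0353]
tcp_rot: [[-0.983, 0.183, 0.0], [0.183, 0.983, 0.0], [-0.0, 0.0, -1.0]]
wrist_force: [-0.1, 0.3, 0.2]
gripper_width: 0.0
```

Emit:
drive_tool --rows '[[[-0.1,0.02,0,0,0],[0,0,0,0,0]]]'

```text
time: 8.35
position: [0.5465, 0.086, 0.0354]
tcp_rot: [[-0.983, 0.183, 0.0], [0.183, 0.983, 0.0], [-0.0, 0.0, -1.0]]
wrist_force: [0.5, 0.8, -0.6]
gripper_width: -0.004
```

Emit:
drive_tool --rows '[[[-0.1,0.02,0,0,0],[0,0,0,0,0]]]'

```text
time: 8.55
position: [0.5463, 0.0861, 0.0358]
tcp_rot: [[-0.983, 0.183, 0.002], [0.183, 0.983, -0.0], [-0.002, 0.0, -1.0]]
wrist_force: [5.0, -1.2, -0.7]
gripper_width: 0.002
```

Run:
```python
from plan import *
s=read_state(); p=s["position"]; print(p, np.degrees(np.arctan2(s["tcp_rot"][1,1],s["tcp_rot"][0,1])),s["wrist_force"])
for n in ["side","top"]:
    c=viewer.capture(n); f=c["frame"].copy()
    cv2.imwrite(f"pics/{n}6.png",cv2.resize(f[170:260,270:400],None,fx=6,fy=6,interpolation=2))
```

```text
[0.54625893 0.08605861 0.03576148] 79.46455861565309 [ 4.96410482 -1.22150271 -0.66796053]
```

View pics/side6.png

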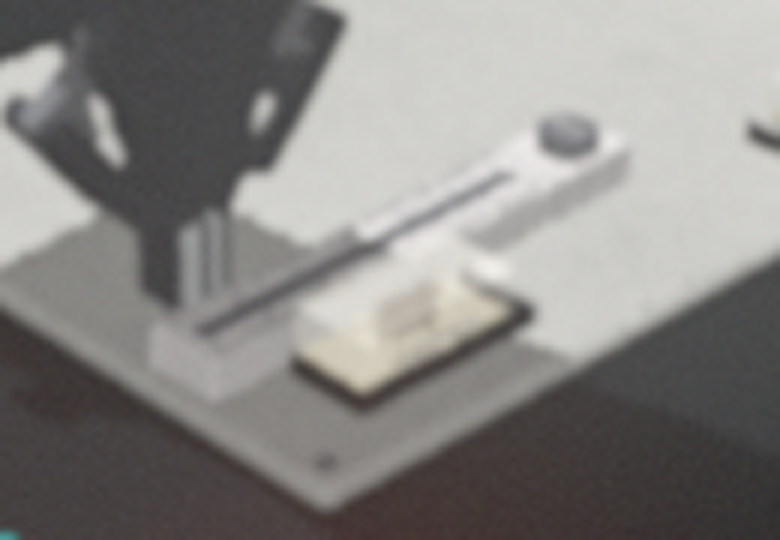

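View pics/top6.png

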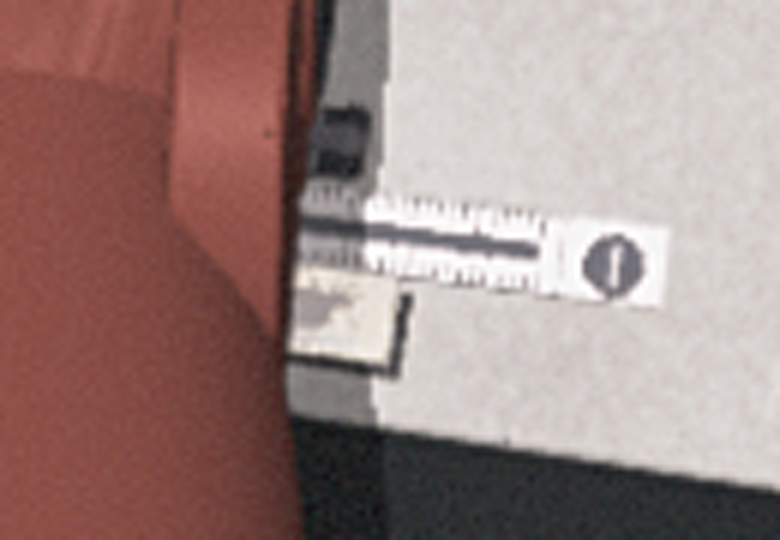

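Emit:
drive_tool --rows '[[[-0.1,0.02,0,0,0],[0,0,0,0,0],[0,0,0,0,0]]]'

```text
time: 8.95
position: [0.546, 0.0861, 0.0362]
tcp_rot: [[-0.983, 0.183, 0.003], [0.183, 0.983, -0.0], [-0.003, 0.0, -1.0]]
wrist_force: [7.3, -2.1, -0.7]
gripper_width: 0.004
```

Force rose with almost no movement, so the arm is seated against the block. Now I back straight off, then lift clear.

Emit:
drive_tool --rows '[[[0.5,-0.1,0,0,0],[1,-0.2,0,0,0],[1.5,-0.3,0,0,0],[1,-0.2,0,0,0],[0,0,2,0,0],[0,0,3,0,0],[0,0,3,0,0],[0,0,3,0,0]]]'

```text
time: 9.75
position: [0.5843, 0.0783, 0.1458]
tcp_rot: [[-0.983, 0.183, -0.002], [0.183, 0.983, 0.0], [0.002, -0.0, -1.0]]
wrist_force: [0.5, 0.7, -0.2]
gripper_width: 0.003
```

Emit:
drive_tool --rows '[[[0,-1,2,0,0],[0,-2.5,1,0,0],[-1,-3,0.5,0,0],[-1,-3,0,0,0],[-1,-3,0,0,0],[-1,-3,0,0,0],[-1,-3,0,0,0],[-1,-3,0,0,0]]]'

```text
time: 10.55
position: [0.524, -0.1378, 0.18]
tcp_rot: [[-0.983, 0.183, -0.001], [0.183, 0.983, 0.001], [0.001, 0.001, -1.0]]
wrist_force: [1.4, 0.0, 0.4]
gripper_width: -0.002
```

Emit:
drive_tool --rows '[[[-1,-3,0,0,0],[-1,-3,0,0,0],[-1,-3,0,0,0],[-1,-3,0,0,0],[-1,-3,0,0,0],[-1,-3,0,0,0],[-1,-3,0,0,0],[0,0,0,0,0]]]'

```text
time: 11.35
position: [0.4532, -0.3498, 0.1797]
tcp_rot: [[-0.982, 0.186, -0.001], [0.186, 0.982, 0.0], [0.001, 0.0, -1.0]]
wrist_force: [-0.2, 0.1, -0.8]
gripper_width: -0.001
```

Run:
```python
from plan import *
s=read_state(); print(s["time"],s["position"],s["wrist_force"])
for n in ["side","top"]:
    c=viewer.capture(n); f=c["frame"].copy(); cv2.imwrite(f"pics/{n}7raw.png",f)
    x0,y0=(270,170)
    cv2.imwrite(f"pics/{n}7.png",cv2.resize(f[y0:y0+90,x0:x0+130],None,fx=6,fy=6,interpolation=2))
```

```text
11.35 [ 0.453201   -0.34976781  0.17968464] [-0.23528248  0.10527167 -0.80327732]
```

View pics/side7.png

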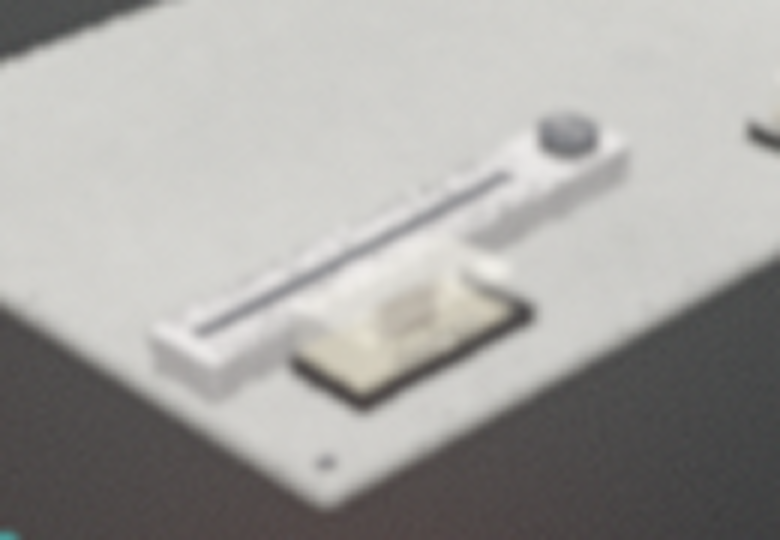

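View pics/top7.png

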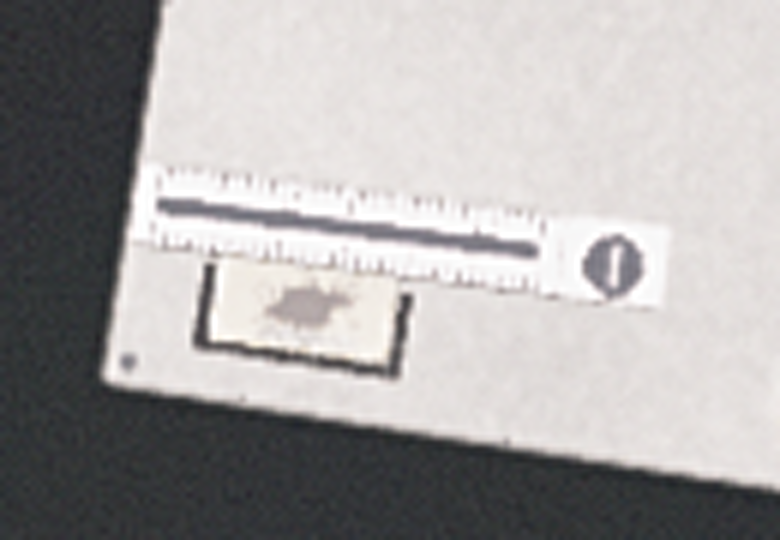

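The picture shows the arm against the block, but its line looks about 2° off the board edge. I'll measure that before handing in.

Run:
```python
from plan import *
c=viewer.capture("top"); s=viewer.capture("side")
def sub(f,x,y,w,h,k,n): cv2.imwrite(n,cv2.resize(f[y:y+h,x:x+w],None,fx=k,fy=k,interpolation=2))
sub(c["frame"],288,190,96,60,8,"pics/t8.png")
sub(s["frame"],290,185,90,56,8,"pics/s8.png")
# dark slot line fit: pixels dark within the arm
g=cv2.cvtColor(c["frame"],cv2.COLOR_BGR2GRAY).astype(float)
pts=[]
for u in range(300,356):
    col=g[195:216,u]; 
    y=np.arange(195,216); yc=204.5+(u-296.5)*43/375
    m=abs(y-yc)<4; w=np.clip(190-col,0,None)*m
    if w.sum()>20: pts.append((u,(w*y).sum()/w.sum()))
pts=np.array(pts); W=np.array([atz(c,p,.026)[:2] for p in pts])
v=cv2.fitLine(W.astype(np.float32),cv2.DIST_HUBER,0,.01,.01).ravel(); print("slot angle",np.degrees(np.arctan2(v[1],v[0])),v[2:],len(pts))
d=v[:2]; n=np.array([-d[1],d[0]]); print("pin offset from slot line mm",1000*(P-v[2:])@n)
# board edges: front and back line by gradient
def edge(p0,p1,z,sgn,half=6):
    p0,p1=np.array(p0,float),np.array(p1,float); t=(p1-p0)/np.linalg.norm(p1-p0); nn=np.array([-t[1],t[0]]); out=[]
    for a in np.linspace(.03,.97,60):
        q=p0+a*(p1-p0); ss=np.arange(-half,half+.01,.25)
        xy=(q+ss[:,None]*nn).astype(np.float32)
        pr=cv2.remap(g.astype(np.float32),xy[:,0].reshape(1,-1),xy[:,1].reshape(1,-1),1).ravel()
        gr=sgn*np.gradient(cv2.GaussianBlur(pr.reshape(1,-1),(9,1),0).ravel()); i=gr.argmax(); out.append(atz(c,xy[i],z)[:2])
    out=np.array(out,np.float32); v=cv2.fitLine(out,cv2.DIST_HUBER,0,.003,.003).ravel(); return np.degrees(np.arctan2(v[1],v[0])),v[2:]
print("front edge",edge((287.5,233.3),(447,258.5),.01,-1),"back",edge((306.5,115.5),(462,138),.01,1))
print("left edge",edge((306.5,117),(287.5,232),.01,-1), edge((306.5,117),(287.5,232),.01,1))
```

```text
slot angle 81.1995 [0.51256955 0.03361735] 56
pin offset from slot line mm 3.6041554161827065
front edge (np.float32(79.386536), array([ 0.41668448, -0.07595127], dtype=float32)) back (np.float32(79.48524), array([ 0.6962941 , -0.15412785], dtype=float32))
left edge (np.float32(-10.430961), array([0.52557653, 0.11907355], dtype=float32)) (np.float32(-10.552866), array([0.59867483, 0.10231256], dtype=float32))
```

View pics/t8.png

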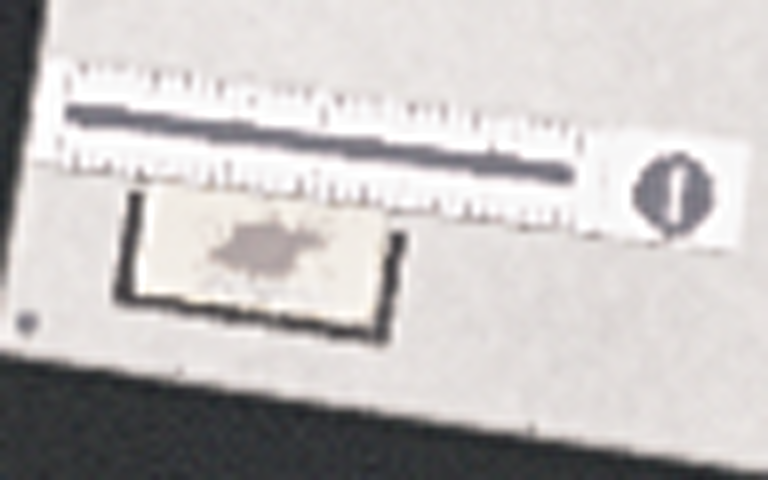

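View pics/s8.png

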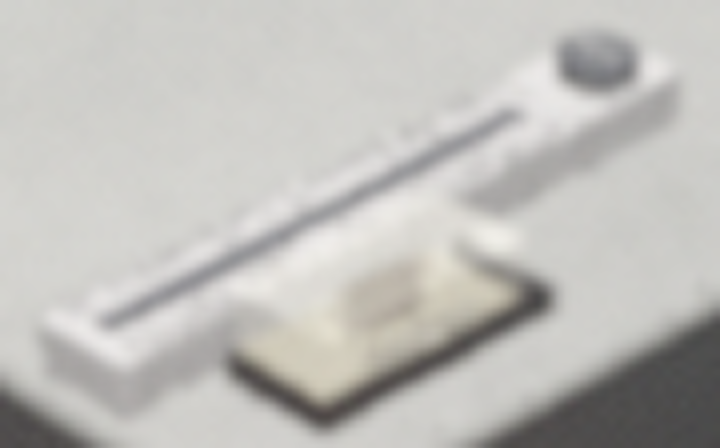

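The measurement shows the arm at 81.2°, against 79.45° for the board's +y. My push beyond the block's outer corner tipped the arm about 1.7° too far, within the pin play, so it isn't flush. I'll press it gently square against the middle of the block.

Emit:
drive_tool --rows '[[[0.9,3,0,0,0],[0.9,3,0,0,0],[0.9,3,0,0,0],[0.9,3,0,0,0],[0.9,3,0,0,0],[0.9,3,0,0,0],[0.9,3,0,0,0],[0.9,3,0,0,0]]]'

```text
time: 12.35
position: [0.5268, -0.1041, 0.1804]
tcp_rot: [[-0.983, 0.181, 0.0], [0.181, 0.983, 0.0], [-0.0, 0.0, -1.0]]
wrist_force: [0.1, -0.9, 0.3]
gripper_width: -0.001
```

Emit:
drive_tool --rows '[[[0.9,3,0,0,0],[0.9,3,0,0,0],[0.9,3,0,0,0],[0.9,3,0,0,0],[0.7,2.4,0,0,0],[0,0,-2,0,0],[0,0,-3,0,0],[0,0,0,0,0]]]'

```text
time: 13.15
position: [0.5669, 0.0392, 0.1265]
tcp_rot: [[-0.984, 0.181, -0.006], [0.181, 0.984, 0.001], [0.006, 0.0, -1.0]]
wrist_force: [-0.7, 0.5, -1.0]
gripper_width: 0.001
```

Emit:
drive_tool --rows '[[[0,-0.5,-2.5,0,0],[0,0,-2.5,0,0],[0,0,-2.5,0,0],[0,0,-1.9,0,0],[0,0,0,0,0],[0,0,0,0,0]]]'

```text
time: 13.75
position: [0.5699, 0.0326, 0.0377]
tcp_rot: [[-0.983, 0.182, 0.001], [0.182, 0.983, 0.0], [-0.001, 0.0, -1.0]]
wrist_force: [0.1, -0.5, 0.5]
gripper_width: -0.004
```

Emit:
drive_tool --rows '[[[0.7,-0.1,-0.2,0,0],[-1.2,0.2,0,0,0],[-1.2,0.2,0,0,0],[-0.7,0.14,0,0,0],[-0.2,0.04,0,0,0],[0,0,0,0,0]]]'

```text
time: 14.35
position: [0.5442, 0.0371, 0.0351]
tcp_rot: [[-0.983, 0.183, 0.001], [0.183, 0.983, -0.0], [-0.001, 0.0, -1.0]]
wrist_force: [-0.0, 0.8, -0.7]
gripper_width: 0.004
```

Emit:
drive_tool --rows '[[[-0.1,0.02,0,0,0],[0,0,0,0,0]]]'

```text
time: 14.55
position: [0.5428, 0.0373, 0.0345]
tcp_rot: [[-0.983, 0.183, 0.0], [0.183, 0.983, 0.0], [-0.0, 0.0, -1.0]]
wrist_force: [-0.4, -0.6, 0.4]
gripper_width: -0.003
```

Emit:
drive_tool --rows '[[[-0.1,0.02,0,0,0],[0,0,0,0,0]]]'

```text
time: 14.75
position: [0.5415, 0.0376, 0.0343]
tcp_rot: [[-0.983, 0.183, -0.0], [0.183, 0.983, 0.0], [0.0, 0.0, -1.0]]
wrist_force: [-0.4, 0.5, -0.2]
gripper_width: -0.0
```

Emit:
drive_tool --rows '[[[-0.1,0.02,0,0,0],[0,0,0,0,0]]]'

```text
time: 14.95
position: [0.5404, 0.0378, 0.0343]
tcp_rot: [[-0.983, 0.183, -0.0], [0.183, 0.983, 0.0], [0.0, 0.0, -1.0]]
wrist_force: [-0.2, -0.0, 0.2]
gripper_width: 0.0
```

Emit:
drive_tool --rows '[[[-0.1,0.02,0,0,0],[0,0,0,0,0]]]'

```text
time: 15.15
position: [0.5394, 0.038, 0.0343]
tcp_rot: [[-0.983, 0.183, -0.0], [0.183, 0.983, 0.0], [0.0, 0.0, -1.0]]
wrist_force: [0.5, 0.4, 0.9]
gripper_width: -0.003
```

Emit:
drive_tool --rows '[[[-0.1,0.02,0,0,0],[0,0,0,0,0]]]'

```text
time: 15.35
position: [0.5387, 0.0381, 0.0345]
tcp_rot: [[-0.983, 0.183, 0.001], [0.183, 0.983, -0.0], [-0.001, -0.0, -1.0]]
wrist_force: [0.5, -1.2, -0.2]
gripper_width: 0.0
```

Emit:
drive_tool --rows '[[[-0.1,0.02,0,0,0],[0,0,0,0,0]]]'

```text
time: 15.55
position: [0.538, 0.0381, 0.0347]
tcp_rot: [[-0.983, 0.183, 0.001], [0.183, 0.983, -0.001], [-0.001, -0.0, -1.0]]
wrist_force: [2.8, -2.4, -0.3]
gripper_width: -0.004
```

Emit:
drive_tool --rows '[[[-0.1,0.02,0,0,0],[0,0,0,0,0]]]'

```text
time: 15.75
position: [0.5378, 0.0381, 0.035]
tcp_rot: [[-0.983, 0.183, 0.003], [0.183, 0.983, -0.001], [-0.003, -0.0, -1.0]]
wrist_force: [6.5, -3.2, -0.2]
gripper_width: -0.001
```

Emit:
drive_tool --rows '[[[-0.1,0.02,0,0,0],[0,0,0,0,0],[0,0,0,0,0]]]'

```text
time: 16.05
position: [0.5377, 0.0381, 0.0355]
tcp_rot: [[-0.983, 0.183, 0.005], [0.183, 0.983, -0.001], [-0.005, -0.0, -1.0]]
wrist_force: [10.0, -2.5, -1.8]
gripper_width: -0.004
```

Emit:
drive_tool --rows '[[[0.5,-0.1,0,0,0],[1,-0.2,0,0,0],[1.5,-0.3,0,0,0],[1,-0.2,0,0,0],[0,0,2,0,0],[0,0,3,0,0],[0,0,3,0,0],[0,0,3,0,0]]]'

```text
time: 16.85
position: [0.5748, 0.0312, 0.1449]
tcp_rot: [[-0.983, 0.183, -0.002], [0.183, 0.983, 0.001], [0.002, 0.001, -1.0]]
wrist_force: [0.0, -0.1, -0.1]
gripper_width: 0.0
```

Emit:
drive_tool --rows '[[[0,-1,2,0,0],[0,-2.5,1,0,0],[-1,-3,0.5,0,0],[-1,-3,0,0,0],[-1,-3,0,0,0],[-1,-3,0,0,0],[-1,-3,0,0,0],[-1,-3,0,0,0]]]'

```text
time: 17.65
position: [0.5146, -0.1849, 0.1789]
tcp_rot: [[-0.983, 0.183, -0.001], [0.183, 0.983, 0.001], [0.001, 0.001, -1.0]]
wrist_force: [0.9, -1.2, 0.7]
gripper_width: -0.002
```

Emit:
drive_tool --rows '[[[-1,-3,0,0,0],[-1,-3,0,0,0],[-1,-3,0,0,0],[-1,-3,0,0,0],[-1,-3,0,0,0],[0,0,0,0,0]]]'

```text
time: 18.25
position: [0.464, -0.3368, 0.1786]
tcp_rot: [[-0.983, 0.186, -0.001], [0.186, 0.983, 0.001], [0.001, 0.001, -1.0]]
wrist_force: [0.0, 0.4, 0.1]
gripper_width: 0.0
```

Run:
```python
from plan import *
st=read_state(); print(st["time"],st["position"])
c=viewer.capture("top"); s=viewer.capture("side")
def sub(f,x,y,w,h,k,n): cv2.imwrite(n,cv2.resize(f[y:y+h,x:x+w],None,fx=k,fy=k,interpolation=2))
sub(c["frame"],285,185,165,75,4.8,"pics/t9.png")
sub(s["frame"],290,150,150,100,5.2,"pics/s9.png")
g=cv2.cvtColor(c["frame"],cv2.COLOR_BGR2GRAY).astype(float)
for slope in (43/375,.15):
  pts=[]
  for u in range(300,356):
    y=np.arange(192,218); yc=204.5+(u-296.5)*slope
    w=np.clip(190-g[192:218,u],0,None)*(abs(y-yc)<4)
    if w.sum()>20: pts.append((u,(w*y).sum()/w.sum()))
  W=np.array([atz(c,p,.026)[:2] for p in pts],np.float32)
  v=cv2.fitLine(W,cv2.DIST_HUBER,0,.01,.01).ravel(); d=v[:2]*np.sign(v[1]); n=np.array([-d[1],d[0]])
  print("slot angle",np.degrees(np.arctan2(d[1],d[0])),"pin off mm",1000*(P-v[2:])@n)
```

```text
18.25 [ 0.46401696 -0.33675648  0.17864232]
slot angle 79.697624 pin off mm -0.1115604015331928
slot angle 79.697624 pin off mm -0.1115604015331928
```

View pics/t9.png

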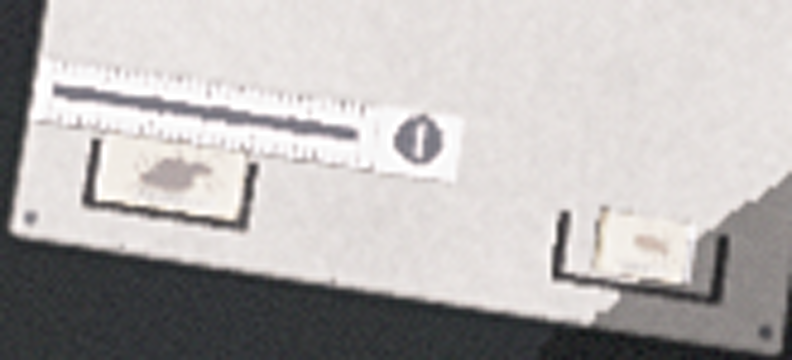

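View pics/s9.png

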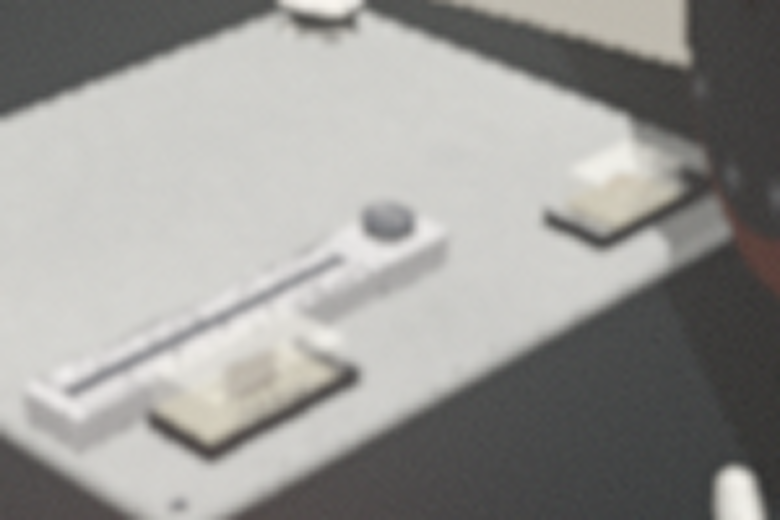

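The arm now lies at 79.7°, against 79.45° for the board, along the long block's open side. Both blocks are in their nests and the robot is clear, so I'm handing in.

```bash
python3 -c "
from cell import *
print(job_done())"
```

```text
the job is handed in; nothing more can be done
None
```

The swing arm now lies flat along the open side of the longer clear block, which is in the left nest. I handed the job in at about 18.4 s, with the robot clear of everything.

- **Swing:** I pushed the arm round with closed fingers about 160 mm from the pin, until the wrist force rose to 7 N with almost no further movement.
- **Failed check:** After that push the arm measured 81.2° against 79.45° for the board's +y. The push had landed just beyond the block's outer end and tipped the arm about 1.7° too far.
- **Correction:** I pressed the arm again, about 112 mm from the pin and opposite the middle of the block. It seated at about 10 N without moving further, and I backed off and lifted clear.
- **Last checks:** The arm measured 79.7° against 79.45° for the board, a difference of about 0.25°, which is within measuring error. Both cameras showed both blocks still in their nests.

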